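# Unlock the gouge case and hold up the open padlock

## Task

Unlock the gouge case: turn the dial knob of the padlock lying in its hasp, feeling the clicks, until the knob's pointed end points straight at the bow of the shackle and sits in that click; then pull the shackle fully open, out of the staple. Lift the open lock off the case and finish while still holding it, still and in the air, at least 10 cm above the lid, with the shackle left open: do not put it down or let go. Leave the other things on the bench and on the lid where they are.

Things in the scene. Friction and masses are not known exactly. Their poses are not given: they have to be found in the camera images.
- case: flat plywood gouge case, immovable, its lid does not open in this job: 200 (x) by 340 (y) by 65 mm high. Origin at the centre of its underside, on the bench; z up; -x is its front, over which the shackle of the padlock sticks out.
- seat (a point): centre of the flat steel hasp seat on the lid, on which the lock lies (surface 68 mm above the bench, 54 mm in front of the case's centre), axes as the case's. Lips 10 mm high at the lock's sides and rear, 2 mm clear of it; a 4 mm lip in front. The case's front face is 46 mm in front of this point; in front of it nothing is under the shackle but the bench, 80 mm below.
- staple (a point): centre of the opening of the staple, a fixed steel loop on the seat's front edge, standing round the shackle's short leg and holding the lock down: 6 mm thick (x), 25 mm wide (y), 27 mm high, opening 15 mm wide. Front side 41 mm in front of the seat's centre.
- lock_center (a point): centre (half-way up) of the brass padlock's body, a block 64 (x) by 70 (y) by 32 mm thick, lying flat on the hasp seat, dial upward; loose, but kept in by lips and staple. Whole lock 0.5 to 0.7 kg; lifted by the bow it swings down to hang 120 mm below. Axes of the lock: -x towards the shackle and the front of the case, z up out of the dial face; at the start parallel to the case's.
- dial_knob (a point): point on the dial's axis half-way up its knob, 12 mm to +x of lock_center and 36 mm above it. Dark steel dial: disc 36 mm across on the lock's face, and on it an upright bar to grip, 14 mm wide (local y), 33 mm long (local x: pointed nose at -16, blunt end at +17), 28 mm tall: its top 14 mm above this point, the disc 14 mm below. Turns with the dial.
- dial (a joint): dial angle about the lock's z (up): 0 with the nose straight at the shackle bow and the raised index ridge; positive counter-clockwise from above; stops at -0.7 and 3.0. Clicks every 0.524 rad (30 degrees; 0.06 N m, grip firmly) and centres itself in the nearest click when let go. Starts at a click from 1.05 to 2.62, so turn it clockwise. The shackle is free only at 0 (within 0.07), else blocked.
- shackle_bow (a point): middle of the bow of the steel shackle, a U of round bar 9 mm thick lying level, 12 mm above the lock's underside; legs along the lock's x, 35 mm clear between them. The bow is a straight bar along the lock's y for 24 mm about this point, 88 mm in front of lock_center when closed; 37 mm free between bow and case front for a finger. Axes as the lock's.
- shackle (a joint): how far the shackle is pulled out along the lock's -x, in m: 0 locked, 0.032 fully open (a stop: its long leg, on the lock's -y side, stays in the lock). Takes 3 to 4 N of pull with the dial at 0 and stays where it is left. Above 0.020 the short leg is out of the staple and the lock can be lifted straight up.
- dial_nose (a point): upper edge of the knob's pointed nose, 16 mm from the dial's axis
- gouge: bystander: wood-handled gouge lying on the lid behind the lock, 210 mm long, 26 mm thick
- blank: bystander: small wooden block on the lid, 50 by 35 by 20 mm
- bottle: bystander: amber bottle, 60 mm across, 140 mm tall, standing beside the case
- jar: bystander: open glass jar, 90 mm across, 100 mm tall, standing beside the case
- brush: bystander: flat varnish brush lying on the bench at the front of the case, to its +y side, 200 mm long, 20 mm thick
- tape: bystander: roll of tape lying flat, 64 mm across, 24 mm high
- spanner: bystander: steel spanner lying flat, 180 mm long, 8 mm thick
Not all that is in view belongs to the job. Leave any purple look-alike of the part that bears lock_center alone.

How it is judged:
On the way, in this order (a step that is already met when the one before it is completed fails the run):
1. the dial is turned to its opening notch, the nose at the shackle bow (value of joint dial between -0.12 and 0.12 rad), for 0.2 s.
2. the shackle is pulled open (value of joint shackle above 0.025 m), for 0.2 s.
At the end, for the whole second after the job is handed in: the padlock is held in the fingers, its centre at least 16.5 cm above the bench (10 cm above the lid), still (under 5 cm/s), touching the case no more, the shackle open by at least 22 mm (height (world z) of lock_center above 0.165 m and value of joint shackle above 0.022 m and contact force between lock and the fingers above 1 N and contact force between lock and case below 0.2 N and linear speed of lock below 0.05 m/s); the arm keeps its last pose, push and grip.
It fails at once if a bystander is displaced by more than 5 cm (distance of any of gouge, blank, bottle, jar, brush, tape, spanner from where it was at the start of the episode above 0.05 m).
It also fails if it takes over 72 s, if anything falls off the work surface, if the arm or the gripper's body presses on something with over 40 N, if the wrist force passes 120 N, or if a joint passes its speed limit or range.

## Robot

A 7-joint arm with a two-finger parallel gripper is mounted at the origin on the work surface. World frame = base frame: x ahead of the robot, y to its left, z up, the work surface at z = 0. Lengths are in m, angles in rad, forces in N, time in s.
With the tool pointing down it reaches from about 0.425 to 0.875 m from the base axis. Payload 4.7 kg.
Tool frame: the origin (TCP) lies on the centre line of the jaws, within the pads' length; the fingertips stand ahead of it and the grasp point (between the pads) lies 2 mm behind it (nose_length is the z of the fingertips in the tool frame, in m); z points along the fingers, y is the line along which they close (so a half turn about z gives the same grasp; the last joint's range is limited). The gripper opens to 87 mm and grips with 3 to 60 N. Pads are 19 mm wide; open, the fingers measure 117 mm over their backs; the gripper's body (75 mm by 190 mm) begins 51 mm behind the grasp point.
Start: joints at [-1.173, 0.321, -0.07, 1.45, 0.023, 1.371, -0.057], TCP at [0.243, 0.603, 0.24] pointing down, gripper open.
Joint ranges: [-2.86, 2.86], [-0.3, 2.09], [-1.38, 1.24], [0.06, 2.45], [-1.56, 4.7], [0.09, 2.05], [-2.69, 2.69]. Speed limits (rad/s): [2.57, 2.57, 3.14, 3.14, 3.14, 3.14, 3.14].

## Interface

Orientations are given as a rotation vector (axis times angle).
In Python, from bench import * gives the robot as it stands.
- The arm moves only by the tool send_rows, never from a script. Its arguments are lists of equal length, an entry for each row: "xyz": the shift along the tool's x, y, z in mm, a list of three; "dr": the turn, a rotation vector about the tool's x, y, z in rad, a list of three. A call has exactly 10 rows; each row is the pose to reach, as a shift and turn from the pose commanded when the call began, along the tool's axes at that moment; what a row does not reach only later rows make up. A row lasts 1/12 s, in which the tool goes at most 41.7 mm and 7.16 degrees, less where a joint would pass 70% of its speed; a pose out of reach is approached as far as the arm can. A call with a gripper value outside its range is refused whole. "jaw" is the finger opening in mm, from 0 to 87, set as the call begins (left out, the last holds). The fingers move at their own pace and stop on an object; "grip_force" is the grip in N (left out, the last holds). Time passes only in rows, so rows that repeat a pose let the fingers close, or fill a call up. It gives the time, the measured TCP pose, the force, the opening and the grip force at its end, in the units of the state.
- get_state(): the state, without advancing time (a new reading comes with each control period).
- get_image(name): name is "scene" or "top" or "wrist"; returns the picture (420x560x3 uint8, red, green, blue); there is no depth.
- calibration(name): a dict with "vfov" (degrees; the focal length in pixels is half the picture's height over the tangent of half this angle, whatever the lens; pixels are square), "cx", "cy" (the principal point, pixels), "rvec" (rotation vector, rad) and "tvec" (3), from world to camera coordinates, as OpenCV has them; the wrist camera has in their place "hand_eye" (4x4, takes a point from camera to tool coordinates, whose origin is the TCP and whose axes are the flange's). Camera axes: x right, y down, z forward; pixel columns grow to the right and rows downward; lengths in m; the calibration is good to about 2 mm. A picture is of the moment at which its call begins: read the wrist's pose just before it. calibration takes no time and is no camera call.
- close_job(): hands the job in; it is judged then, once.
The state is a dict: "time": time; "joint_positions": joint angles; "qd": joint speeds; "joint_torque": joint torques, N m; "position": TCP position; "tool_rot": TCP orientation; "ft_force": force on the tool from outside, world axes, zero at the start; "torque": the same for the moment, N m; "grip_width": opening from 0.0 (shut) to 1.0 (fully open); "grip_force": force on a finger pad.
Only numpy, scipy, OpenCV 4.12 (cv2) and the standard library are available. Lean on these libraries where they do the work, as an engineer would, in place of code of your own. Each camera call takes 0.05 s, during which the arm holds its last target. There are 200 camera calls.

## Working session

There is one attempt and no reset: what is moved stays moved. The work goes in short steps, Python scripts to look and compute and a tool call to move; the robot and the scene stay as the last step left them, time stands still between calls to the robot, and variables do not carry over. Pictures are saved under pics/ and viewed, at most 11 in all, crops included, and the job is handed in when it is done.

Besides the shell and the picture viewer there is one more tool, called in YAML: its name, and indented under it one key for each argument. send_rows: Moves the arm, as the interface text tells. Its arguments: {"type":"object","properties":{"xyz":{"type":"array"},"dr":{"type":"array"},"jaw":{"type":"number"},"grip_force":{"type":"number"}},"required":["xyz","dr"]}

```bash
mkdir -p pics; ls; python3 - <<'E'
from bench import *
import cv2
s=get_state();print(s)
for n in ("scene","top","wrist"):
    print(n,calibration(n))
for n in ("scene","top"):
    cv2.imwrite(f"pics/{n}0.png",cv2.cvtColor(get_image(n),cv2.COLOR_RGB2BGR))
E
```

```text
pics
{'time': 0.0, 'joint_positions': array([-1.17290381,  0.32182252, -0.07006984,  1.45165449,  0.02260526,
        1.37078097, -0.05691593]), 'qd': array([-0.00046103,  0.00067272, -0.00170605,  0.00061211,  0.00048451,
       -0.0002457 , -0.00013018]), 'joint_torque': array([-9.12728847e-04, -4.91280699e+01, -4.04431326e-01, -3.12529743e+01,
       -6.41001854e-02,  4.35573875e-02,  1.97236700e-04]), 'position': array([0.24325063, 0.60222106, 0.23847196]), 'tool_rot': array([-5.99116448e-01, -3.08367704e+00,  2.92378427e-03]), 'ft_force': array([-0.62141053,  0.47128132,  0.11644542]), 'torque': array([-0.07447288,  0.02009196, -0.03167808]), 'grip_force': 0.0, 'grip_width': 0.9966720232437272}
scene {'vfov': 54.011062170670606, 'cx': 279.63492688445166, 'cy': 209.15610913997017, 'rvec': array([ 1.12254968,  2.62629447, -0.71720566]), 'tvec': array([ 0.41654351, -0.31064639,  1.30816148])}
top {'vfov': 53.959579569476844, 'cx': 276.0052637032744, 'cy': 206.636798000529, 'rvec': array([ 2.17201467, -2.18470826,  0.08622327]), 'tvec': array([-0.01589044,  0.57887572,  0.97349775])}
wrist {'vfov': 62.97940835075512, 'cx': 278.57496671037063, 'cy': 203.44083885909848, 'hand_eye': array([[-3.45723333e-04, -9.70909060e-01, -2.39448279e-01,
         6.53087170e-02],
       [ 9.99999033e-01, -6.58146893e-04,  1.22480639e-03,
        -1.28247123e-03],
       [-1.34676776e-03, -2.39447624e-01,  9.70908349e-01,
        -1.45729035e-01],
       [ 0.00000000e+00,  0.00000000e+00,  0.00000000e+00,
         1.00000000e+00]])}
```

View pics/top0.png

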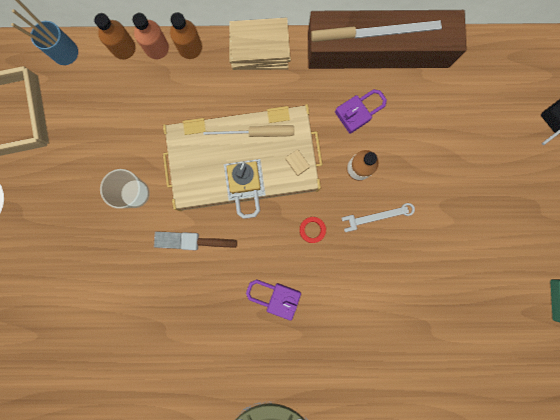

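View pics/scene0.png

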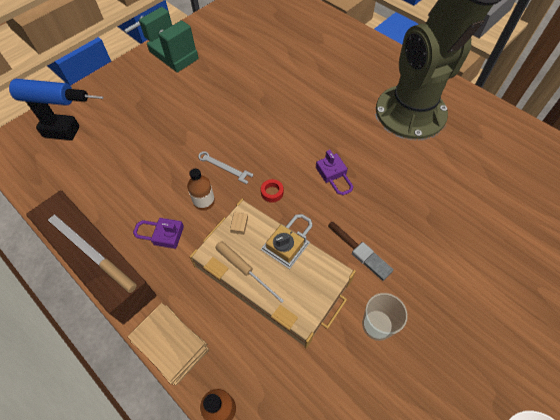

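Top view: case centred near (243,158), lock at (243,177), its shackle bow at (248,215) pointing down the image (towards the base). Purple look-alikes are at (360,110) and (275,298).

```bash
cat > h.py <<'E'
from bench import *
import cv2, numpy as np
from scipy.spatial.transform import Rotation as R
def cam(n,s=None):
    c=calibration(n); f=210/np.tan(np.radians(c["vfov"]/2))
    K=np.array([[f,0,c["cx"]],[0,f,c["cy"]],[0,0,1]])
    if n=="wrist":
        T=np.eye(4);T[:3,:3]=R.from_rotvec(s["tool_rot"]).as_matrix();T[:3,3]=s["position"]
        W=np.linalg.inv(T@c["hand_eye"]);return K,W[:3,:3],W[:3,3]
    return K,R.from_rotvec(c["rvec"]).as_matrix(),c["tvec"]
def unproj(n,uv,z,s=None):
    K,Rm,t=cam(n,s); o=-Rm.T@t; d=Rm.T@np.linalg.inv(K)@[*uv,1]
    return o+d*(z-o[2])/d[2]
def proj(n,P,s=None):
    K,Rm,t=cam(n,s); p=(K@(Rm@np.atleast_2d(P).T+t[:,None])).T; return p[:,:2]/p[:,2:]
def save(n,name):
    s=get_state();im=get_image(n);cv2.imwrite(f"pics/{name}.png",cv2.cvtColor(im,cv2.COLOR_RGB2BGR));return s,im
E
python3 - <<'E'
from h import *
im=cv2.imread("pics/top0.png")
cv2.imwrite("pics/top_c.png",cv2.resize(im[95:225,155:330],None,fx=4.5,fy=4.5,interpolation=cv2.INTER_CUBIC))
for z,uv in [(.065,(175,208)),(.065,(319,187)),(.065,(165,125)),(.065,(307,107)),(.08,(248,215)),(.13,(241,170))]: print(uv,unproj("top",uv,z))
E
```

```text
(175, 208) [0.57360632 0.21475815 0.065     ]
(319, 187) [ 0.62060015 -0.11959165  0.065     ]
(165, 125) [0.76998517 0.24114998 0.065     ]
(307, 107) [ 0.81117717 -0.0939522   0.065     ]
(248, 215) [0.55542804 0.04447392 0.08      ]
(241, 170) [0.65046034 0.05615771 0.13      ]
```

View pics/top_c.png

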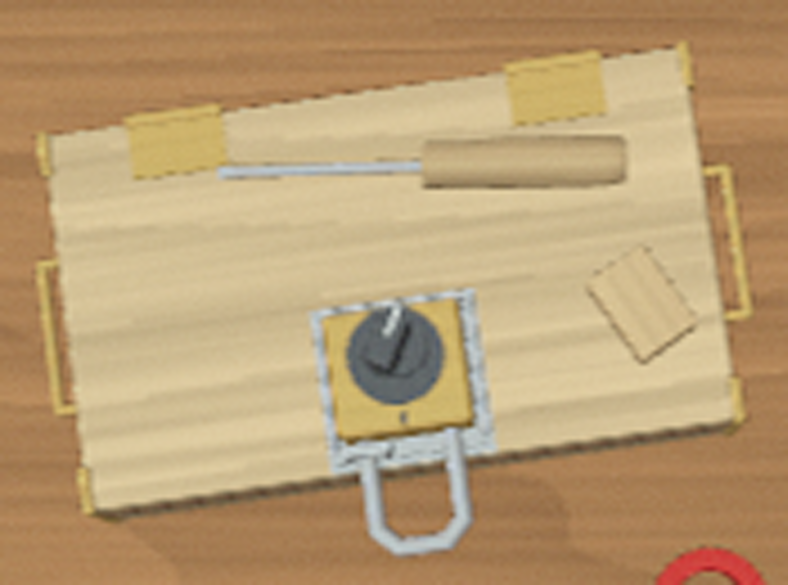

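send_rows:
  xyz:
    - [-20, -12, 0]
    - [-52, -32, 0]
    - [-87, -54, 0]
    - [-122, -76, 0]
    - [-157, -98, 0]
    - [-192, -120, 0]
    - [-227, -142, 0]
    - [-262, -164, 0]
    - [-297, -186, 0]
    - [-332, -208, 0]
  dr:
    - [0, 0, 0]
    - [0, 0, 0]
    - [0, 0, 0]
    - [0, 0, 0]
    - [0, 0, 0]
    - [0, 0, 0]
    - [0, 0, 0]
    - [0, 0, 0]
    - [0, 0, 0]
    - [0, 0, 0]
  jaw: 87

```text
time: 0.93
position: [0.474, 0.2835, 0.2394]
tool_rot: [-0.599, -3.084, 0.0]
ft_force: [2.2, 0.0, -0.3]
grip_width: 1.0
grip_force: 0.0
```

send_rows:
  xyz:
    - [-35, -22, 0]
    - [-70, -44, 0]
    - [-105, -66, 0]
    - [-140, -88, 0]
    - [-175, -110, 0]
    - [-210, -131, 0]
    - [-230, -144, 0]
    - [-243, -150, 0]
    - [-246, -152, 0]
    - [-246, -152, 0]
  dr:
    - [0, 0, 0]
    - [0, 0, 0]
    - [0, 0, 0]
    - [0, 0, 0]
    - [0, 0, 0]
    - [0, 0, 0]
    - [0, 0, 0]
    - [0, 0, 0]
    - [0, 0, 0]
    - [0, 0, 0]

```text
time: 1.77
position: [0.6444, 0.0528, 0.2389]
tool_rot: [-0.6, -3.083, -0.0]
ft_force: [0.0, -0.4, -0.9]
grip_width: 0.997
grip_force: 0.0
```

```bash
python3 - <<'E'
from h import *
import bench
print([n for n in dir(bench) if not n.startswith('__')], getattr(bench,'nose_length',None))
s,im=save("wrist","w1")
import pickle;pickle.dump(s,open("s1.pkl","wb"))
print(s)
E
```

```text
['MotionError', 'calibration', 'close_job', 'get_image', 'get_state', 'nose_length'] 0.017
{'time': 1.7667, 'joint_positions': array([-0.41432275,  0.32263961,  0.37190511,  1.47388163, -0.11833377,
        1.36837385,  1.15063076]), 'qd': array([-0.03091049, -0.02232722, -0.0307468 ,  0.01701191, -0.00747516,
        0.00423116, -0.00941279]), 'joint_torque': array([ 1.23183500e+00, -4.61429751e+01,  4.82107624e+00, -3.12548018e+01,
        1.26348948e-01,  1.90442061e-02,  9.45825409e-02]), 'position': array([0.64442277, 0.05280182, 0.23892737]), 'tool_rot': array([-5.99549790e-01, -3.08254854e+00, -1.78878272e-04]), 'ft_force': array([ 0.04425794, -0.38891699, -0.91090016]), 'torque': array([-0.01608109,  0.02536059,  0.04948068]), 'grip_force': 0.0, 'grip_width': 0.9970637468233102}
```

View pics/w1.png

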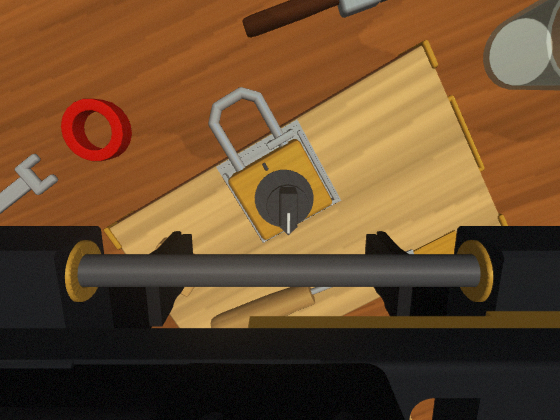

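Wrist view: disc centre near (284,198), index ridge at (265,166), nose (white line) ending near (289,233), bow centre at (239,93); the knob is nearly parallel to tool x.

```bash
python3 - <<'E'
from h import *
import pickle;s=pickle.load(open("s1.pkl","rb"))
d=unproj("wrist",(284,198),.106,s);t=unproj("wrist",(288.5,214),.134,s);n=unproj("wrist",(289,233),.134,s)
b=unproj("wrist",(240,92),.08,s);i=unproj("wrist",(265,166),.102,s)
l0=unproj("wrist",(241,164),.080,s);l1=unproj("wrist",(276,139),.080,s)
print(d,n,b,i,l0,l1)
az=lambda v:np.arctan2(v[1],v[0])
yaw=az(d-b);print("yaw",yaw,az(d-i),"dist",np.hypot(*(d-b)[:2]),"should be .100; nose r",np.hypot(*(n-d)[:2]),"angle",az(n-d)-(yaw+np.pi), "150deg nose az",yaw-np.pi+2.618)
Rt=R.from_rotvec(s["tool_rot"]).as_matrix();print("knob in tool",Rt.T@(d-s["position"]),"x az",az(Rt[:,0]))
# template check: ideal geometry projected
for yw in (yaw,):
  for a in (1.047,1.571,2.094,2.618):
    th=yw+np.pi+a;print(a,proj("wrist",[d[0]+.016*np.cos(th),d[1]+.016*np.sin(th),.134],s),proj("wrist",[d[0]-.017*np.cos(th),d[1]-.017*np.sin(th),.134],s))
im=cv2.imread("pics/w1.png");cv2.imwrite("pics/w1c.png",cv2.resize(im[80:260,190:370],None,fx=3.3,fy=3.3,interpolation=cv2.INTER_CUBIC))
E
```

```text
[0.64444104 0.05665567 0.106     ] [0.66541166 0.05190425 0.134     ] [0.55057175 0.0545271  0.08      ] [0.61421717 0.05190093 0.102     ] [0.60693732 0.03090937 0.08      ] [0.59833884 0.06803627 0.08      ]
yaw 0.022672052306756462 0.15603869010428326 dist 0.09389342061060718 should be .100; nose r 0.02150216815790748 angle -3.387077989954565 150deg nose az -0.500920601283037
knob in tool [0.00125768 0.00359736 0.13292861] x az 2.757393161069368
1.047 [[263.52978088 203.87856036]] [[306.93656718 208.79495525]]
1.571 [[265.22534581 214.36902336]] [[305.46412021 197.55507909]]
2.094 [[272.024077   222.55793332]] [[298.32263323 188.5319394 ]]
2.618 [[282.10203592 226.38504084]] [[287.36774545 184.23622632]]
```

View pics/w1c.png

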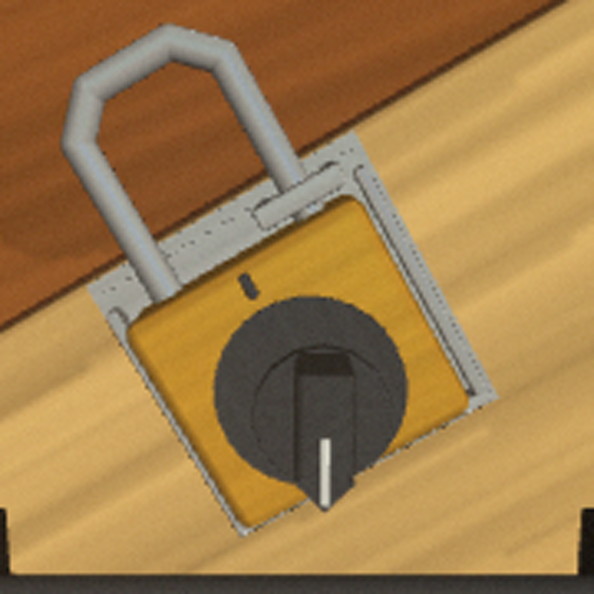

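```bash
python3 - <<'E'
from h import *
import pickle;s=pickle.load(open("s1.pkl","rb"))
P=lambda x,y,z:unproj("wrist",(x/3.3+190,y/3.3+80),z,s)
d=P(311,392,.106);a=P(325,443.6,.134);n=P(324,508,.134);e=P(326,375,.134);b=P(128,65,.08);b1=P(85,88,.08);b2=P(170,40,.08);i=P(248,286,.101)
l1=P(165,280,.08);l2=P(75,145,.08);m1=P(295,185,.08);m2=P(232,55,.08)
az=lambda v:np.arctan2(v[1],v[0])
print("disc",d,"axis",a,"bow",b)
print("yaw",az(d-b),az(d-i),az(l1-l2),az(m1-m2),az(b1-b2)-np.pi/2,az(b2-b1)-np.pi/2,"dist",np.linalg.norm((d-b)[:2]))
print("bar az",az(n-e),"len",np.linalg.norm(n-e))
Rt=R.from_rotvec(s["tool_rot"]).as_matrix();print("in tool",Rt.T@(d-s["position"]),Rt.T@(a-s["position"]),"x az",az(Rt[:,0]))
E
```

```text
disc [0.64514296 0.05659257 0.106     ] axis [0.65147578 0.05700629 0.134     ] bow [0.5527231  0.04317314 0.08      ]
yaw 0.1441929966910042 0.1596955842784843 0.183626668669578 0.07421532927583385 -3.0377365972312367 0.10385605635855644 dist 0.09338903380015931
bar az -0.39216025943617655 len 0.031727495142069476
in tool [0.00058328 0.00380195 0.13292772] [-0.00509701  0.00655545  0.10492008] x az 2.757393161069368
```

send_rows:
  xyz:
    - [-1, 2, 10]
    - [-2, 4, 25]
    - [-3, 6, 40]
    - [-3, 6, 58]
    - [-3, 6, 75]
    - [-3, 6, 90]
    - [-3, 6, 100]
    - [-3, 6, 108]
    - [-3, 6, 111]
    - [-3, 6, 111]
  dr:
    - [0, 0, 0]
    - [0, 0, 0]
    - [0, 0, 0]
    - [0, 0, 0]
    - [0, 0, 0]
    - [0, 0, 0]
    - [0, 0, 0]
    - [0, 0, 0]
    - [0, 0, 0]
    - [0, 0, 0]
  jaw: 40

```text
time: 2.65
position: [0.6491, 0.0577, 0.128]
tool_rot: [-0.597, -3.083, -0.0]
ft_force: [-0.1, 0.3, 0.7]
grip_width: 0.467
grip_force: 0.0
```

send_rows:
  xyz:
    - [0, 0, 0]
    - [0, 0, 0]
    - [0, 0, 0]
    - [0, 0, 0]
    - [0, 0, 0]
    - [0, 0, 0]
    - [0, 0, 0]
    - [0, 0, 0]
    - [0, 0, 0]
    - [0, 0, 0]
  dr:
    - [0, 0, 0]
    - [0, 0, 0]
    - [0, 0, 0]
    - [0, 0, 0]
    - [0, 0, 0]
    - [0, 0, 0]
    - [0, 0, 0]
    - [0, 0, 0]
    - [0, 0, 0]
    - [0, 0, 0]
  jaw: 0
  grip_force: 5

```text
time: 3.48
position: [0.6503, 0.0576, 0.1291]
tool_rot: [0.598, 3.082, 0.002]
ft_force: [1.7, 1.9, 2.9]
grip_width: 0.161
grip_force: 5.0
```

```bash
python3 - <<'E'
from h import *
s,im=save("wrist","w2");print(s["ft_force"],s["torque"],s["grip_width"]*87,s["grip_force"],s["position"])
Rt=R.from_rotvec(s["tool_rot"]).as_matrix();print("f tool",Rt.T@s["ft_force"],Rt.T@s["torque"])
E
```

```text
[1.72037012 1.85712388 2.9399884 ] [ 0.53240005 -0.50153689 -0.04070065] 13.97625756328575 4.9999739623308415 [0.65032309 0.05758485 0.12914302]
f tool [-0.90477448  2.37028204 -2.93517639] [-0.68129792 -0.26604549  0.04121339]
```

View pics/w2.png

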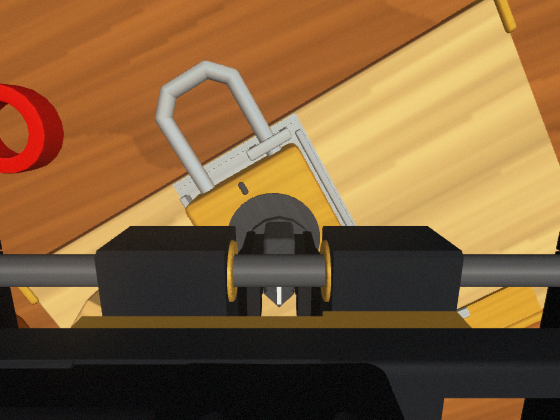

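Knob is held between the pads at 14 mm. Disc spans u 229–320, top edge at v 193, so its centre is near (275,237).

```bash
python3 - <<'E'
from h import *
s=get_state();Rt=R.from_rotvec(s["tool_rot"]).as_matrix()
for v in (193,): 
  d=unproj("wrist",(275,v),.106,s);print("top edge in tool",Rt.T@(d-s["position"]),"-> centre x ~ minus 18mm")
for u,v,z in ((229,237,.106),(320,237,.106),(279.5,305,.134),(279,224,.134),(243,188,.101)):
  print(u,v,Rt.T@(unproj("wrist",(u,v),z,s)-s["position"]))
E
```

```text
top edge in tool [ 0.02908053 -0.00286547  0.02312505] -> centre x ~ minus 18mm
229 237 [ 0.00571983 -0.02683919  0.02311807]
320 237 [0.00565436 0.02047373 0.02319235]
279.5 305 [-0.01722281 -0.00069693 -0.00481093]
279 224 [ 0.02147044 -0.00092323 -0.00486199]
243 188 [ 0.03066411 -0.01943023  0.02809702]
```

send_rows:
  xyz:
    - [-0.5, 0, -1]
    - [-1, 0, -1.5]
    - [-1.5, 0, -1.5]
    - [-1.5, 0, -1.5]
    - [-1.5, 0, -1.5]
    - [-1.5, 0, -1.5]
    - [-1.5, 0, -1.5]
    - [-1.5, 0, -1.5]
    - [-1.5, 0, -1.5]
    - [-1.5, 0, -1.5]
  dr:
    - [0, 0, 0]
    - [0, 0, 0]
    - [0, 0, 0]
    - [0, 0, 0]
    - [0, 0, 0]
    - [0, 0, 0]
    - [0, 0, 0]
    - [0, 0, 0]
    - [0, 0, 0]
    - [0, 0, 0]
  jaw: 0
  grip_force: 25

```text
time: 4.37
position: [0.6505, 0.0561, 0.1293]
tool_rot: [-0.599, -3.083, 0.001]
ft_force: [-1.3, 1.9, -5.4]
grip_width: 0.153
grip_force: 25.0
```

send_rows:
  xyz:
    - [0, 0, 0]
    - [0, 0, 0]
    - [0, 0, 0]
    - [0, 0, 0]
    - [0, 0, 0]
    - [0, 0, 0]
    - [0, 0, 0]
    - [0, 0, 0]
    - [0, 0, 0]
    - [0, 0, 0]
  dr:
    - [0, 0, 0.09]
    - [0, 0, 0.18]
    - [0, 0, 0.27]
    - [0, 0, 0.36]
    - [0, 0, 0.45]
    - [0, 0, 0.54]
    - [0, 0, 0.63]
    - [0, 0, 0.72]
    - [0, 0, 0.8]
    - [0, 0, 0.873]

```text
time: 5.2
position: [0.6509, 0.0576, 0.1295]
tool_rot: [-1.85, -2.538, -0.001]
ft_force: [-1.9, 2.7, -5.7]
grip_width: 0.162
grip_force: 25.0
```

```bash
python3 - <<'E'
from h import *
s=get_state();Rt=R.from_rotvec(s["tool_rot"]).as_matrix();print("f tool",Rt.T@s["ft_force"],Rt.T@s["torque"],"x az",np.arctan2(Rt[1,0],Rt[0,0]),s["grip_width"]*87,s["position"],s["joint_positions"])
E
```

```text
f tool [ 3.11847011 -0.94477154  5.73409475] [0.12197313 0.81191506 0.05907362] x az 1.881935638148291 14.056809434175728 [0.65086018 0.05764602 0.12954759] [-0.5213482   0.42883126  0.50776053  1.59106126 -0.22179579  1.17949419
  0.34410189]
```

Small forces, clean turn. Continue.

send_rows:
  xyz:
    - [0, 0, 0]
    - [0, 0, 0]
    - [0, 0, 0]
    - [0, 0, 0]
    - [0, 0, 0]
    - [0, 0, 0]
    - [0, 0, 0]
    - [0, 0, 0]
    - [0, 0, 0]
    - [0, 0, 0]
  dr:
    - [0, 0, 0.09]
    - [0, 0, 0.18]
    - [0, 0, 0.27]
    - [0, 0, 0.36]
    - [0, 0, 0.45]
    - [0, 0, 0.54]
    - [0, 0, 0.63]
    - [0, 0, 0.72]
    - [0, 0, 0.8]
    - [0, 0, 0.873]

```text
time: 6.03
position: [0.6522, 0.0578, 0.1301]
tool_rot: [2.75, 1.519, 0.005]
ft_force: [0.5, 2.2, -6.3]
grip_width: 0.158
grip_force: 25.0
```

send_rows:
  xyz:
    - [0, 0, 0]
    - [0, 0, 0]
    - [0, 0, 0]
    - [0, 0, 0]
    - [0, 0, 0]
    - [0, 0, 0]
    - [0, 0, 0]
    - [0, 0, 0]
    - [0, 0, 0]
    - [0, 0, 0]
  dr:
    - [0, 0, 0.1]
    - [0, 0, 0.2]
    - [0, 0, 0.3]
    - [0, 0, 0.4]
    - [0, 0, 0.5]
    - [0, 0, 0.6]
    - [0, 0, 0.7]
    - [0, 0, 0.8]
    - [0, 0, 0.87]
    - [0, 0, 0.87]

```text
time: 6.87
position: [0.6516, 0.0557, 0.13]
tool_rot: [3.132, 0.22, 0.002]
ft_force: [0.3, -0.5, -5.3]
grip_width: 0.161
grip_force: 25.0
```

```bash
python3 - <<'E'
from h import *
s,im=save("wrist","w3");Rt=R.from_rotvec(s["tool_rot"]).as_matrix();print("f tool",Rt.T@s["ft_force"],Rt.T@s["torque"],"x az",np.arctan2(Rt[1,0],Rt[0,0]),s["grip_width"]*87,s["position"],s["joint_positions"])
E
```

```text
f tool [0.20254651 0.48621023 5.30402922] [-0.01349435  0.1324995   0.02192266] x az 0.14022846355681506 13.964530850711718 [0.65162471 0.05565936 0.13000941] [-0.75813557  0.51264202  0.84594996  1.59891444 -0.40099343  1.21193108
 -1.26417757]
```

View pics/w3.png

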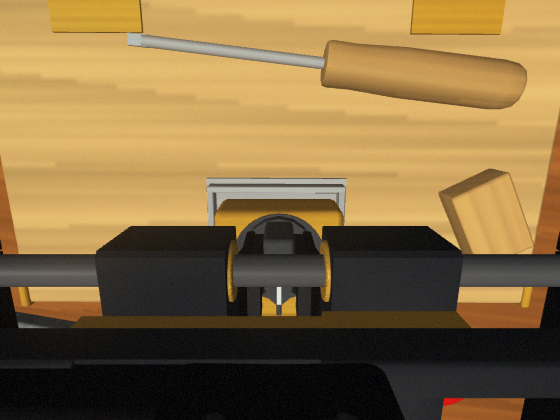

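Knob squared with the seat: dial at 0. Releasing and moving to the bow.

send_rows:
  xyz:
    - [0, 0, 0]
    - [0, 0, 0]
    - [0, 0, 0]
    - [0, 0, 0]
    - [0, 0, -5]
    - [0, 0, -15]
    - [0, 0, -30]
    - [0, 0, -45]
    - [0, 0, -60]
    - [0, 0, -65]
  dr:
    - [0, 0, 0]
    - [0, 0, 0]
    - [0, 0, 0]
    - [0, 0, 0]
    - [0, 0, 0]
    - [0, 0, 0]
    - [0, 0, 0]
    - [0, 0, 0]
    - [0, 0, 0]
    - [0, 0, 0]
  jaw: 36

```text
time: 7.75
position: [0.6525, 0.0561, 0.1987]
tool_rot: [-3.133, -0.223, -0.008]
ft_force: [0.4, 0.1, 0.5]
grip_width: 0.414
grip_force: 0.0
```

send_rows:
  xyz:
    - [-5, 0, 0]
    - [-15, 0, 0]
    - [-27, 0, 0]
    - [-39, 0, 0]
    - [-51, 0, 0]
    - [-63, 0, 0]
    - [-75, 0, 0]
    - [-87, 0, 0]
    - [-96, 0, 0]
    - [-100, 0, 0]
  dr:
    - [0, 0, -0.1]
    - [0, 0, -0.2]
    - [0, 0, -0.3]
    - [0, 0, -0.4]
    - [0, 0, -0.5]
    - [0, 0, -0.6]
    - [0, 0, -0.7]
    - [0, 0, -0.8]
    - [0, 0, -0.9]
    - [0, 0, -1.0]

```text
time: 8.58
position: [0.5509, 0.0418, 0.1954]
tool_rot: [-2.639, -1.703, -0.001]
ft_force: [0.4, 0.3, 0.5]
grip_width: 0.412
grip_force: 0.0
```

send_rows:
  xyz:
    - [0, 0, 0]
    - [0, 0, 0]
    - [0, 0, 0]
    - [0, 0, 0]
    - [0, 0, 0]
    - [0, 0, 0]
    - [0, 0, 0]
    - [0, 0, 0]
    - [0, 0, 0]
    - [0, 0, 0]
  dr:
    - [0, 0, -0.1]
    - [0, 0, -0.2]
    - [0, 0, -0.3]
    - [0, 0, -0.4]
    - [0, 0, -0.5]
    - [0, 0, -0.56]
    - [0, 0, -0.57]
    - [0, 0, -0.57]
    - [0, 0, -0.57]
    - [0, 0, -0.57]

```text
time: 9.42
position: [0.552, 0.0422, 0.1952]
tool_rot: [2.061, 2.371, 0.0]
ft_force: [0.1, -0.2, 0.3]
grip_width: 0.417
grip_force: 0.0
```

```bash
python3 - <<'E'
from h import *
s,im=save("wrist","w4");Rt=R.from_rotvec(s["tool_rot"]).as_matrix();print("x az",np.arctan2(Rt[1,0],Rt[0,0]),s["grip_width"]*87,s["position"],s["joint_positions"])
B=np.array([.5526,.0417,.08]);print("pred bow px",proj("wrist",B,s),"in tool",Rt.T@(B-s["position"]))
E
```

```text
x az 1.710611970619566 36.29052582941358 [0.55201276 0.04217797 0.1951573 ] [-0.75158492  0.16197721  0.69606175  1.77615829 -0.10954843  1.24235926
  0.11326295]
pred bow px [[280.15588206 204.15983821]] in tool [-0.00056277  0.00049469  0.11515735]
```

View pics/w4.png

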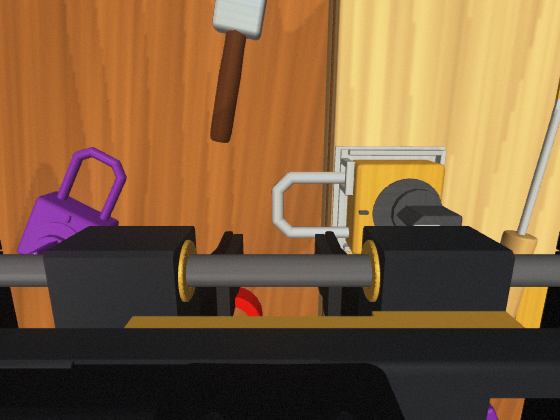

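Bow centre at (278,205) in the wrist view, within 2 mm of prediction; the knob's nose points left at the index and bow. Descend with a slight tilt away from the knob.

send_rows:
  xyz:
    - [0, -1, 10]
    - [0, -1, 25]
    - [0, -1, 40]
    - [0, -1, 55]
    - [0, -1, 70]
    - [0, -1, 85]
    - [0, -1, 97]
    - [0, -1, 106]
    - [0, -1, 111]
    - [0, -1, 111]
  dr:
    - [-0.04, 0, 0]
    - [-0.08, 0, 0]
    - [-0.12, 0, 0]
    - [-0.15, 0, 0]
    - [-0.15, 0, 0]
    - [-0.15, 0, 0]
    - [-0.15, 0, 0]
    - [-0.15, 0, 0]
    - [-0.15, 0, 0]
    - [-0.15, 0, 0]
  jaw: 36

```text
time: 10.3
position: [0.5505, 0.0419, 0.083]
tool_rot: [1.993, 2.295, 0.17]
ft_force: [0.5, 0.3, 0.4]
grip_width: 0.414
grip_force: 0.0
```

send_rows:
  xyz:
    - [0, 0, 0]
    - [0, 0, 0]
    - [0, 0, 0]
    - [0, 0, 0]
    - [0, 0, 0]
    - [0, 0, 0]
    - [0, 0, 0]
    - [0, 0, 0]
    - [0, 0, 0]
    - [0, 0, 0]
  dr:
    - [0, 0, 0]
    - [0, 0, 0]
    - [0, 0, 0]
    - [0, 0, 0]
    - [0, 0, 0]
    - [0, 0, 0]
    - [0, 0, 0]
    - [0, 0, 0]
    - [0, 0, 0]
    - [0, 0, 0]
  jaw: 0
  grip_force: 40

```text
time: 11.13
position: [0.5509, 0.0421, 0.0841]
tool_rot: [1.992, 2.295, 0.172]
ft_force: [-2.0, 0.4, 2.1]
grip_width: 0.088
grip_force: 39.9
```

```bash
python3 - <<'E'
from h import *
s=get_state();Rt=R.from_rotvec(s["tool_rot"]).as_matrix();print(Rt.round(3),s["grip_width"]*87,s["position"],"f tool",Rt.T@s["ft_force"])
E
```

```text
[[-0.141  0.979  0.148]
 [ 0.99   0.139  0.021]
 [ 0.     0.149 -0.989]] 7.616134191226693 [0.55085441 0.04213125 0.08412152] f tool [ 0.69230372 -1.60100389 -2.35642695]
```

send_rows:
  xyz:
    - [0, -3, -0.5]
    - [0, -6.5, -1]
    - [0, -10, -1.5]
    - [0, -14, -2]
    - [0, -18, -2.7]
    - [0, -22, -3.3]
    - [0, -26, -3.9]
    - [0, -30, -4.5]
    - [0, -33, -4.9]
    - [0, -33, -4.9]
  dr:
    - [0, 0, 0]
    - [0, 0, 0]
    - [0, 0, 0]
    - [0, 0, 0]
    - [0, 0, 0]
    - [0, 0, 0]
    - [0, 0, 0]
    - [0, 0, 0]
    - [0, 0, 0]
    - [0, 0, 0]

```text
time: 11.97
position: [0.5182, 0.0377, 0.0844]
tool_rot: [1.991, 2.294, 0.175]
ft_force: [3.2, 1.1, -0.8]
grip_width: 0.087
grip_force: 39.9
```

```bash
python3 - <<'E'
from h import *
s,im=save("top","t5");Rt=R.from_rotvec(s["tool_rot"]).as_matrix();print(s["grip_width"]*87,s["position"],"f tool",Rt.T@s["ft_force"])
a=cv2.resize(im[130:250,190:310],None,fx=3.3,fy=3.3,interpolation=cv2.INTER_CUBIC)
s,w=save("wrist","w5")
o=np.zeros((420,800,3),np.uint8);o[:396,:396]=a;o[:,400:]=w[:,100:500];cv2.imwrite("pics/c5.png",o[...,::-1])
E
```

```text
7.54299703880764 [0.51822597 0.03768177 0.0844027 ] f tool [0.62617347 3.13757932 1.32459914]
```

View pics/c5.png

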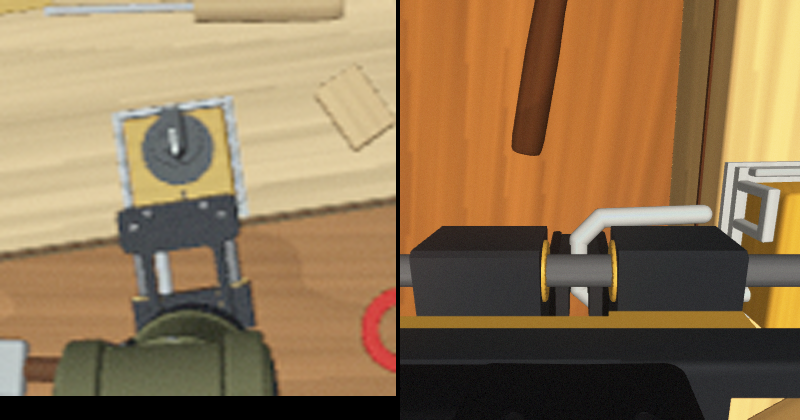

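Short leg is out of the staple (its tip at (712,213) in the right half, staple at 725–775). Lift the bow along an arc about the lock's rear edge.

send_rows:
  xyz:
    - [0, 1.4, -7.9]
    - [0, 3.2, -15.6]
    - [0, 5.4, -23.3]
    - [0, 8, -30.8]
    - [0, 11, -38.1]
    - [0, 14.3, -45.4]
    - [0, 18.1, -52.4]
    - [0, 22.2, -59.2]
    - [0, 26.7, -65.7]
    - [0, 31.5, -72.1]
  dr:
    - [0, 0, 0]
    - [0, 0, 0]
    - [0, 0, 0]
    - [0, 0, 0]
    - [0, 0, 0]
    - [0, 0, 0]
    - [0, 0, 0]
    - [0, 0, 0]
    - [0, 0, 0]
    - [0, 0, 0]
  grip_force: 45

```text
time: 12.9
position: [0.536, 0.0396, 0.1587]
tool_rot: [1.994, 2.297, 0.165]
ft_force: [0.6, -0.6, -4.5]
grip_width: 0.084
grip_force: 45.0
```

```bash
python3 - <<'E'
from h import *
s,im=save("scene","sc6");print(s["grip_width"]*87,s["position"],s["ft_force"],s["torque"])
a=cv2.resize(im[160:330,180:400],None,fx=3,fy=3,interpolation=cv2.INTER_CUBIC);cv2.imwrite("pics/c6.png",a[...,::-1])
E
```

```text
7.2675225432514425 [0.53599586 0.03963746 0.15866459] [ 0.61505555 -0.59327592 -4.49730386] [-0.13957614  0.41319137 -0.06175268]
```

View pics/c6.png

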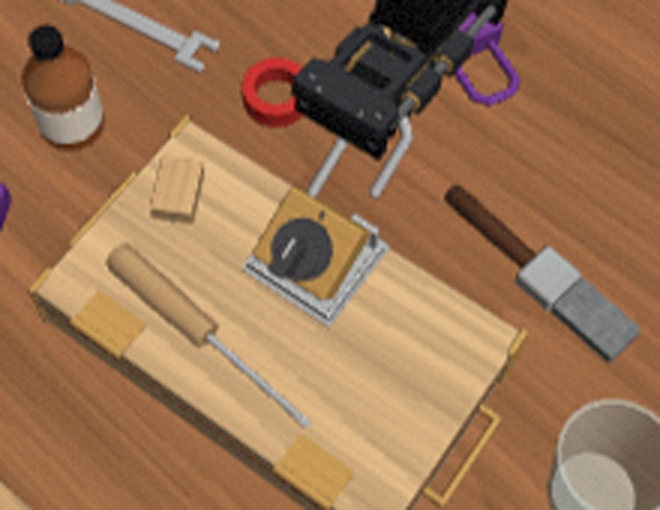

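send_rows:
  xyz:
    - [0, 5.1, -6.1]
    - [0, 10.5, -11.9]
    - [0, 16.3, -17.5]
    - [0, 22.2, -22.6]
    - [0, 28.5, -27.5]
    - [0, 35.1, -32.1]
    - [0, 41.8, -36.3]
    - [0, 48.8, -40.1]
    - [0, 55.9, -43.6]
    - [0, 63.3, -46.6]
  dr:
    - [0, 0, 0]
    - [0, 0, 0]
    - [0, 0, 0]
    - [0, 0, 0]
    - [0, 0, 0]
    - [0, 0, 0]
    - [0, 0, 0]
    - [0, 0, 0]
    - [0, 0, 0]
    - [0, 0, 0]

```text
time: 13.78
position: [0.5936, 0.0483, 0.2157]
tool_rot: [1.992, 2.295, 0.172]
ft_force: [-2.0, 0.5, -2.9]
grip_width: 0.088
grip_force: 45.0
```

send_rows:
  xyz:
    - [0, 6, -4]
    - [0, 13, -7]
    - [0, 20, -11]
    - [0, 27, -16]
    - [0, 34, -23]
    - [0, 40, -31]
    - [0, 45, -40]
    - [0, 49, -50]
    - [0, 52, -60]
    - [0, 54, -70]
  dr:
    - [0, 0, 0]
    - [0, 0, 0]
    - [0, 0, 0]
    - [0, 0, 0]
    - [0, 0, 0]
    - [0, 0, 0]
    - [0, 0, 0]
    - [0, 0, 0]
    - [0, 0, 0]
    - [0, 0, 0]

```text
time: 14.62
position: [0.636, 0.0541, 0.2941]
tool_rot: [1.992, 2.294, 0.173]
ft_force: [-0.6, 0.6, -5.6]
grip_width: 0.086
grip_force: 45.0
```

send_rows:
  xyz:
    - [0, 2, -10]
    - [0, 4, -22]
    - [0, 5, -34]
    - [0, 7, -46]
    - [0, 9, -58]
    - [0, 11, -70]
    - [0, 12, -80]
    - [0, 13, -86]
    - [0, 13, -90]
    - [0, 13, -90]
  dr:
    - [0, 0, 0]
    - [0, 0, 0]
    - [0, 0, 0]
    - [0, 0, 0]
    - [0, 0, 0]
    - [0, 0, 0]
    - [0, 0, 0]
    - [0, 0, 0]
    - [0, 0, 0]
    - [0, 0, 0]

```text
time: 15.45
position: [0.6354, 0.054, 0.3846]
tool_rot: [1.991, 2.294, 0.174]
ft_force: [0.2, -0.0, -5.1]
grip_width: 0.088
grip_force: 45.0
```

send_rows:
  xyz:
    - [0, 0, 0]
    - [0, 0, 0]
    - [0, 0, 0]
    - [0, 0, 0]
    - [0, 0, 0]
    - [0, 0, 0]
    - [0, 0, 0]
    - [0, 0, 0]
    - [0, 0, 0]
    - [0, 0, 0]
  dr:
    - [0, 0, 0]
    - [0, 0, 0]
    - [0, 0, 0]
    - [0, 0, 0]
    - [0, 0, 0]
    - [0, 0, 0]
    - [0, 0, 0]
    - [0, 0, 0]
    - [0, 0, 0]
    - [0, 0, 0]

```text
time: 16.28
position: [0.6351, 0.054, 0.3837]
tool_rot: [1.992, 2.295, 0.173]
ft_force: [-0.4, 0.1, -5.6]
grip_width: 0.085
grip_force: 45.0
```

```bash
python3 - <<'E'
from h import *
s,im=save("scene","sc7");print(s["grip_width"]*87,s["position"],s["ft_force"],s["torque"],s["grip_force"])
a=cv2.resize(im[60:360,150:450],None,fx=2,fy=2);cv2.imwrite("pics/c7.png",a[...,::-1])
E
```

```text
7.380743675854905 [0.63511976 0.05403923 0.38374168] [-0.3856374   0.11100525 -5.55244227] [-2.14335658e-01  6.80574347e-01  9.20913514e-05] 45.021589163225144
```

View pics/c7.png

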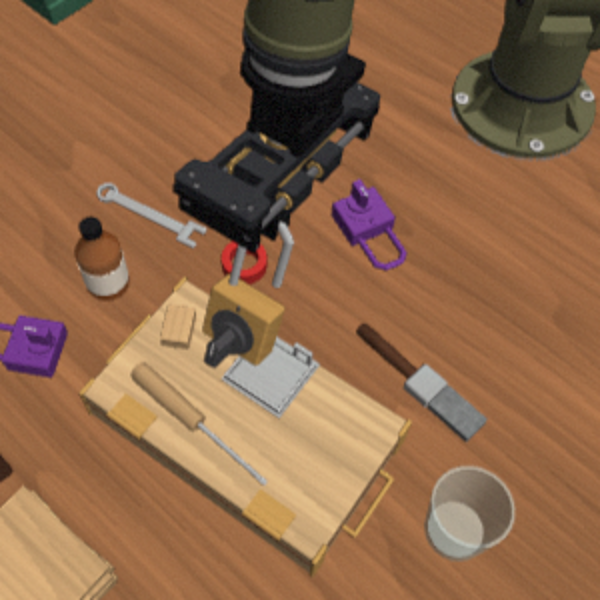

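The open lock hangs clear of the case, bystanders untouched. One settling pause, then hand in.

send_rows:
  xyz:
    - [0, 0, 0]
    - [0, 0, 0]
    - [0, 0, 0]
    - [0, 0, 0]
    - [0, 0, 0]
    - [0, 0, 0]
    - [0, 0, 0]
    - [0, 0, 0]
    - [0, 0, 0]
    - [0, 0, 0]
  dr:
    - [0, 0, 0]
    - [0, 0, 0]
    - [0, 0, 0]
    - [0, 0, 0]
    - [0, 0, 0]
    - [0, 0, 0]
    - [0, 0, 0]
    - [0, 0, 0]
    - [0, 0, 0]
    - [0, 0, 0]

```text
time: 17.17
position: [0.6351, 0.054, 0.3837]
tool_rot: [1.992, 2.295, 0.173]
ft_force: [-0.1, -0.5, -4.5]
grip_width: 0.085
grip_force: 45.0
```

```bash
python3 - <<'E'
from h import *
a=get_image("scene").astype(int);
for _ in range(4): b=get_image("scene").astype(int)
print("motion px",(abs(a-b).max(2)>25).sum(),get_state()["ft_force"])
print(close_job())
E
```

```text
motion px 0 [-0.70261366 -0.3350547  -5.06810863]
the job is handed in; nothing more can be done
None
```

I turned the dial to 0, pulled the shackle about 33 mm and lifted the open lock off the case; I handed it in at about 17 s, held still by the bow roughly 26 cm above the bench, with the bystanders undisturbed as far as the camera shows (no verdict was returned).

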